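# Sink the spare bench dog that stands in the way of sanding

## Task

On the small plywood stop board, the rebated pine piece is located by the three raised steel dogs that touch it; one more raised dog stands alone behind the piece, in the way of sanding its far, rebated edge. With the fingertips, press that one dog gently straight down until it is flush with the board, then take the hand away. Leave the other dogs as they are, and do not shift or lift the pine piece, the pencil lying on it or the other things around.

Things in the scene. Friction and masses are not known exactly. Their poses are not given: they have to be found in the camera images.
- stop_board: Fixed stop board: plywood 152 x 252 x 18 mm on two battens, top 50 mm above the table. Origin under its centre, on the table; x away from the robot, y left, z up; may be yawed a little. It holds 12 like press-down bench dogs: steel pins 20 mm across with flat tops, each in a thin steel collar 27 mm across. Four are raised; the other eight are already flush, on their stops.
- spare_dog_bush: Collar of the spare dog, with that dog in it: a steel ring 27 mm across fixed in the board. It may be at any of the five places of the far row of dogs (board frame x = +56 mm, y = -100, -50, 0, 50 or 100 mm). Origin at the centre of the ring, level with the board's top, 50 mm above the table; z up.
- spare_dog_top (a point): Centre of the flat top (20 mm across) of the spare dog, the only raised dog that does not touch the pine piece: 18 to 23 mm above the board's top at the start, 1 mm above it when fully down. The pine piece's side is 35 mm from the dog's axis.
- spare_dog (a joint): How far the spare dog is pressed down, m: 0 = fully raised (at the start 0 to 0.005), 0.022 = flush and on its hard stop. A rubber ring grips it with about 4 N, so it slides under a light push and stays where it is left; it does not spring back and cannot be pulled out.
- near_dog_l (a joint): The left one of the two raised dogs along the near side of the pine piece (board frame x = -60, y = +50 mm), m pressed down: 0 = raised as it must stay. Same dog and same grip as the spare one, top 23 mm above the board.
- near_dog_r (a joint): The right one of the two raised dogs along the near side of the pine piece (board frame x = -60, y = -50 mm), m pressed down: 0 = raised as it must stay.
- end_dog (a joint): The raised dog at the left end of the pine piece (board frame x = -10, y = +100 mm), m pressed down: 0 = raised as it must stay.
- pine_piece: Loose pine offcut, 150 mm long (along the board's length), 70 mm deep, 28 mm high, 0.18 kg, with a step (rebate) 20 mm wide and about 6 mm deep along its far edge. It lies on the board against the two near dogs and the end dog. Origin at the centre of its underside; z up; its x points towards the robot.
- pencil: Loose flat carpenter's pencil, 153 x 13 x 8 mm, lying lengthwise on the pine piece. Origin at the middle of its underside.
- sanding_block: Loose cork sanding block, 62 x 118 x 36 mm, on the table left of the board; bystander. Origin at the centre of its underside.
- collet_nut: Loose steel collet nut, 50 x 54 x 24 mm, on the table behind the board at the left; bystander. Origin at the centre of its underside.
- collet: Loose steel spring collet, 32 mm across, 42 mm high, on the table behind the board; bystander. Origin at the centre of its underside.
- hex_key: Loose hex key, 40 x 140 x 9 mm, on the table behind the board; bystander. Origin at the middle of its underside.
- tape_measure: Loose tape measure, 36 x 76 x 66 mm, on the table behind the board at the right; bystander. Origin at the centre of its underside.

How it is judged (in metres and radians):
On the way, in this order (a step that is already met when the one before it is completed fails the run):
1. the fingertips press on the spare dog (contact force between the fingers and spare_dog_bush above 0.5 N), for 0.05 s.
2. the spare dog is pressed down flush (value of joint spare_dog above 0.019 m), for 0.1 s.
At the end, for the whole second after the job is handed in: The spare dog is within 3 mm of fully down (flush); the three dogs round the pine piece stand raised within 3 mm; the pine piece is at rest within 5 mm and every bystander within 10 mm of where it began (value of joint spare_dog above 0.019 m and value of joint each of near_dog_l, near_dog_r, end_dog below 0.003 m and distance of pine_piece from where it was at the start of the episode below 0.005 m and linear speed of pine_piece below 0.02 m/s and distance of each of pencil, sanding_block, collet_nut, collet, hex_key, tape_measure from where it was at the start of the episode below 0.01 m); the robot touches nothing.
It fails at once if a dog that locates the pine piece was pressed down by more than 3 mm (value of joint any of near_dog_l, near_dog_r, end_dog above 0.003 m).
It fails at once if the pine piece was shifted or lifted by more than 5 mm (distance of pine_piece from where it was at the start of the episode above 0.005 m).
It fails at once if the pencil or another bystander was moved by more than 10 mm (distance of any of pencil, sanding_block, collet_nut, collet, hex_key, tape_measure from where it was at the start of the episode above 0.01 m).
It fails at once if the dog or the board was pressed harder than 60 N (contact force between the fingers and spare_dog_bush above 60 N or contact force between the fingers and stop_board above 60 N).
It also fails if it takes over 35 s, if anything falls off the work surface, if the arm or the gripper's body presses on something with over 40 N, if the wrist force passes 120 N, or if a joint passes its speed limit or range.

## Robot

A 6-joint arm with a two-finger parallel gripper is mounted at the origin on a cart in front of the work surface, level with it; the furniture and walls round the work are solid. World frame = base frame: x ahead of the robot, y to its left, z up, the work surface at z = 0. Lengths are in mm, angles in rad, forces in N, time in s.
With the tool pointing down it reaches from about 300 to 775 mm from the base axis. Payload 14.6 kg.
Tool frame: the origin (TCP) lies between the finger pads; the fingertips stand 22 mm ahead of it and the grasp point (between the pads) lies 3 mm ahead of it (manip.tcp_to_tips is the distance from the TCP to the fingertips, in mm); y points along the fingers, z is the direction in which the jaws open and shut, and the axes are right-handed (so a half turn about y gives the same grasp; the last joint's range is limited). The gripper opens to 94 mm and grips with 3 to 60 N. Pads are 16 mm wide; open, the fingers measure 119 mm over their backs; the gripper's body (75 mm by 177 mm) begins 78 mm behind the grasp point.
Start: joints at [-1.297, 0.3, 1.521, -0, 1.321, -0.067], TCP at [183.825, -518.361, 227.446] pointing down, gripper open.
Joint ranges: [-3.03, 3.03], [-0.79, 2.21], [0.23, 2.52], [-1.04, 4.18], [0, 3.07], [-2.55, 2.55]. Speed limits (rad/s): [2.22, 2.22, 2.57, 3.14, 3.14, 3.14].

## Interface

Orientations are given as [roll, pitch, yaw] about the fixed x, y, z axes, in that order (R = Rz(yaw) Ry(pitch) Rx(roll)).
In Python, from cell import manip gives the robot as it stands.
- The arm moves only by the shell command python3 -m jog 'ROWS' [OPENING] [FORCE]. ROWS is JSON, one flat list of numbers, 6 for each row, row after row: the shift along the tool's x, y, z in mm, then the turn, a rotation vector about the tool's x, y, z in degrees. A call has 1 to 10 rows; each row is the pose to reach, as a shift and turn from the pose commanded when the call began, along the tool's axes at that moment; what a row does not reach only later rows make up. A row lasts 1/12 s, in which the tool goes at most 41.7 mm and 7.16 degrees, less where a joint would pass 70% of its speed; a pose out of reach is approached as far as the arm can. A call with a gripper value outside its range is refused whole. OPENING is the finger opening in mm, from 0 to 94, set as the call begins (- or left out, the last holds). The fingers move at their own pace and stop on an object; FORCE is the grip in N (left out, the last holds). Time passes only in rows, so rows that repeat a pose let the fingers close. It gives the time, the measured TCP pose, the force and the opening at its end, in the units of the state.
- manip.read_state(): the state, without advancing time (a new reading comes with each control period).
- manip.camera(name): name is "scene" or "top" or "wrist"; returns a dict with "img" (384x512x3 uint8, red, green, blue), "intrinsics" (3x3 intrinsics, pixels), "origin" and "orientation" of the camera in the world. Camera axes: x right, y down, z forward; pixel columns grow to the right and rows downward; lengths in mm; the calibration is good to about 2 mm. A picture is of the moment at which its call begins. There is no depth.
- manip.sign_off(): hands the job in, once; it reports no verdict.
Trained networks look in a picture, given as the dict that the camera call returned (one of the last four; its "shot" number tells which), for a name from the list of things; names that differ only in an ending like _2 or _b are one class to them, and where a whole thing is asked for, a point or a joint stands for the part that bears it (a point fixed in the world has none). Each returns a list of dicts, best first, with "score" (0 to 1); they miss things now and then, are a little off and sometimes report something else, mostly with a low value. They report only what shows in the picture. A call takes as long as a camera call.
- manip.masks_of(thing, picture): "pixels" (384x512 bool, what is visible of it) and "xy" ([column, row] in pixels, amid what is visible of it).
- manip.tip_of(thing, picture): "xy" ([column, row] in pixels: a listed point, or the origin of a listed thing).
The state is a dict: "clock": time; "joints": joint angles; "qd": joint speeds; "effort": joint torques, N m; "eef_pos": TCP position; "eef_rot": TCP orientation; "wrist_force": force on the tool from outside, world axes, zero at the start; "moment": the same for the moment, N m; "finger_gap": finger opening in mm.
Only numpy, scipy, OpenCV 4.12 (cv2) and the standard library are available. Lean on these libraries where they do the work, as an engineer would, in place of code of your own. Each camera call takes 0.05 s, during which the arm holds its last target.

## Working session

There is one attempt and no reset: what is moved stays moved. The work goes in short steps, Python scripts to look and compute and a shell command to move; the robot and the scene stay as the last step left them, time stands still between calls to the robot, and variables do not carry over. Pictures are saved under pics/ and viewed, and the job is handed in when it is done.

```bash
mkdir -p pics; ls
python3 - <<'E'
from cell import manip
import cv2
s=manip.read_state();print(s['clock'],s['eef_pos'],s['eef_rot'],s['finger_gap'],manip.tcp_to_tips)
for n in ['scene','top']:
    p=manip.camera(n);cv2.imwrite(f'pics/{n}1.png',cv2.cvtColor(p['img'],cv2.COLOR_RGB2BGR))
    print(n,p['origin'],p['orientation'],p['intrinsics'])
    for t in ['spare_dog_top','spare_dog_bush','stop_board','pine_piece']:
        print(t,[(r['xy'],round(r['score'],2)) for r in manip.tip_of(t,p)][:5])
E
```

```text
pics
0.0 [ 183.76061745 -518.14865461  226.89000282] [-1.57193416e+00  7.49334888e-05 -2.80078710e+00] 93.7883705539108 22.0
scene [-218.03661689  806.28598046  498.38195275] [-2.02937433e+00  6.02534603e-04 -2.21474721e+00] [[399.29611395   0.         261.34270964]
 [  0.         399.29611395 198.31353132]
 [  0.           0.           1.        ]]
spare_dog_top [([255.7, 195.6], 0.61)]
spare_dog_bush [([256.8, 201.6], 0.47), ([300.2, 184.0], 0.2)]
stop_board [([298.5, 217.4], 0.7), ([256.0, 196.9], 0.33)]
pine_piece [([300.8, 203.4], 0.62)]
top [ 335.38583917  283.53884074 1110.36127671] [-2.97221711e+00  7.17494719e-04 -1.58750686e+00] [[457.7780703    0.         249.92037887]
 [  0.         457.7780703  181.88826122]
 [  0.           0.           1.        ]]
spare_dog_top [([246.0, 185.8], 0.63), ([283.8, 223.5], 0.15)]
spare_dog_bush [([248.2, 184.8], 0.66), ([166.4, 229.0], 0.41)]
stop_board [([292.1, 214.2], 0.95), ([285.0, 222.2], 0.58)]
pine_piece [([284.6, 219.3], 0.77)]
```

```bash
cat > h.py <<'E'
import numpy as np
from scipy.spatial.transform import Rotation as R
def ray(p,uv,z):
    K=np.array(p['intrinsics']);d=R.from_euler('xyz',p['orientation']).as_matrix()@np.linalg.inv(K)@[uv[0],uv[1],1]
    o=np.array(p['origin']);return o+d*(z-o[2])/d[2]
def proj(p,X):
    K=np.array(p['intrinsics']);c=R.from_euler('xyz',p['orientation']).as_matrix().T@(np.array(X)-p['origin']);c=K@c;return c[:2]/c[2]
E
python3 - <<'E'
import cv2
for n,(x,y,w,h) in {'scene':(150,110,260,195),'top':(140,110,260,195)}.items():
    im=cv2.imread(f'pics/{n}1.png')[y:y+h,x:x+w]
    cv2.imwrite(f'pics/{n}1c.png',cv2.resize(im,None,fx=3,fy=3,interpolation=cv2.INTER_CUBIC))
E
```

```text
(no output)
```

View pics/scene1c.png

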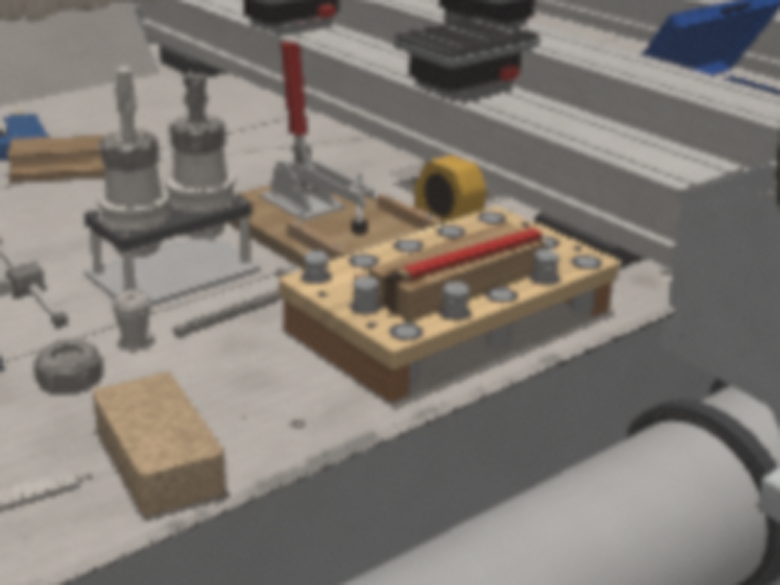

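View pics/top1c.png

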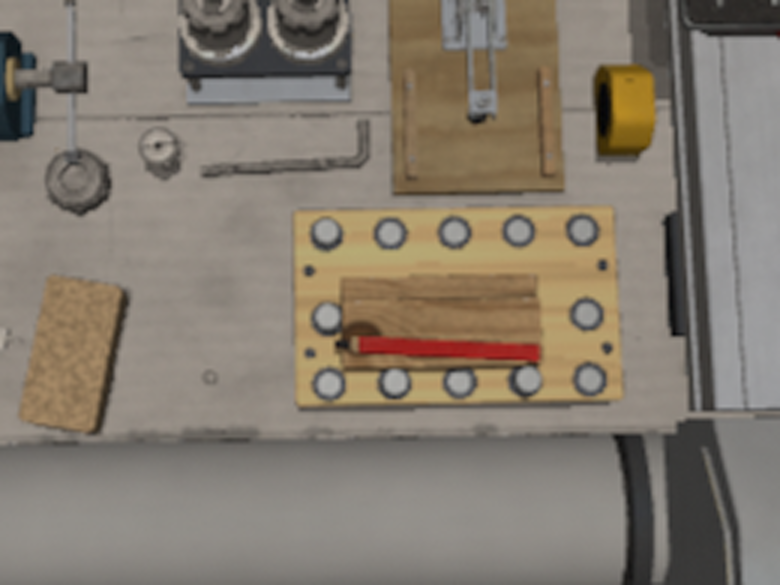

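View pics/scene1.png

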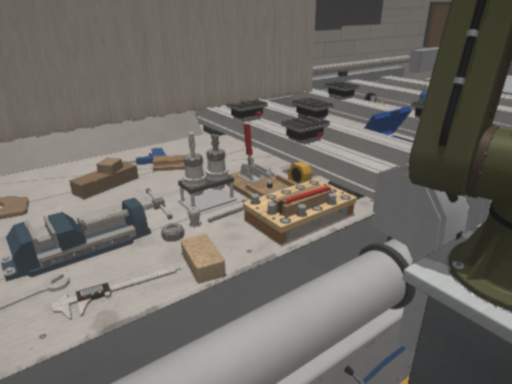

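```bash
python3 - <<'E'
from cell import manip
from h import *
import cv2
from scipy.optimize import least_squares
T=manip.camera('top');S=manip.camera('scene')
tt=[manip.tip_of('spare_dog_top',p)[0]['xy'] for p in (T,S)]
print('net',tt, [ray(p,u,71).round(1) for p,u in zip((T,S),tt)])
f=lambda X:np.r_[proj(T,X)-tt[0],proj(S,X)-tt[1]]
r=least_squares(f,[400,100,70]);print('tri',r.x,r.fun)
mine=[(140+326/3,110+233/3),(150+316/3,110+256/3)]
tt=mine;r=least_squares(f,[400,100,70]);print('tri mine',r.x,r.fun)
# board from visible dogs, crop coords at top
C={(56,50):(390,234),(56,0):(454,233),(56,-50):(518,231),(56,-100):(582,230)}
W={k:ray(T,(140+u/3,110+v/3),51) for k,(u,v) in C.items()}
for k,v in W.items():print(k,v.round(1))
for n in ['pine_piece','stop_board']:
  print(n,ray(T,manip.tip_of(n,T)[0]['xy'],{'pine_piece':50,'stop_board':0}[n]).round(1))
# rack / spindle positions, at assumed heights
for z in (0,100,150):print(z,'spindle L',ray(T,(140+220/3,110+20/3),z).round(0),'rack front',ray(T,(140+265/3,110+72/3),z).round(0),ray(T,(140+350/3,110+72/3),z).round(0))
E
python3 - <<'E'
import cv2
E
```

```text
net [[247.0, 186.0], [254.6, 195.6]] [array([503.6, 288.2,  71. ]), array([496.4, 290.9,  71. ])]
tri [503.53157426 287.35140453  67.33871017] [ 0.3753119   0.29350048 -0.50774572 -0.05351233]
tri mine [500.50860456 284.89283674  68.29867909] [-0.20655928 -0.16224951  0.28001327  0.02902402]
(56, 50) [501.2 234.5  51. ]
(56, 0) [501.2 184.5  51. ]
(56, -50) [501.9 134.5  51. ]
(56, -100) [501.9  84.5  51. ]
pine_piece [430.1 199.5  50. ]
stop_board [442.3 192.4   0. ]
0 spindle L [694. 371.   0.] rack front [648. 333.   0.] [647. 262.   0.]
100 spindle L [661. 363. 100.] rack front [620. 329. 100.] [619. 264. 100.]
150 spindle L [645. 359. 150.] rack front [606. 327. 150.] [605. 265. 150.]
```

View pics/top1.png

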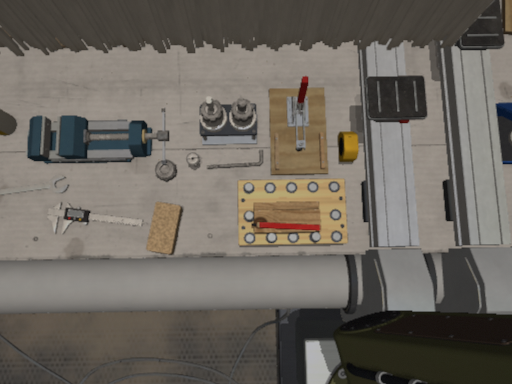

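```bash
python3 -m jog '[0,-40,0,0,0,0, 0,-80,0,0,0,0, -20,-110,-23,0,0,0, -47,-110,-54,0,0,0, -74,-110,-85,0,0,0, -101,-110,-116,0,0,0, -128,-110,-147,0,0,0, -155,-110,-178,0,0,0, -182,-110,-209,0,0,0, -209,-110,-240,0,0,0]' 0
```

```text
clock: 1.63
eef_pos: [300.6, -220.4, 337.6]
eef_rot: [-1.57, 0.0, -2.801]
wrist_force: [0.9, -1.2, 0.5]
finger_gap: 30.8
```

```bash
python3 -m jog '[-27,0,-31,0,0,0, -54,0,-62,0,0,0, -81,0,-93,0,0,0, -108,0,-124,0,0,0, -135,0,-155,0,4,0, -162,0,-186,0,8,0, -189,0,-217,0,12,0, -216,0,-248,0,16,0, -243,0,-279,0,19.5,0, -270,0,-310,0,19.5,0]' 0
python3 - <<'E'
from cell import manip
s=manip.read_state();print(s['eef_pos'],s['eef_rot'],s['joints'])
E
```

```text
clock: 2.47
eef_pos: [451.6, 162.4, 337.6]
eef_rot: [-1.571, 0.001, 3.138]
wrist_force: [-0.0, -1.1, 0.2]
finger_gap: 0.8
[451.63982637 162.40513557 337.58498461] [-1.57091638e+00  5.68038087e-04  3.13838489e+00] [ 2.68880024e-01  7.73829882e-02  1.53150137e+00 -3.70434935e-05
  1.53212889e+00  1.84288550e+00]
```

```bash
python3 -m jog '[-12,0,-30,0,0,0, -24,0,-60,0,0,0, -36,0,-90,0,0,0, -49,0,-122,0,0,0, -49,40,-122,0,0,0, -49,80,-122,0,0,0, -49,120,-122,0,0,0, -49,140,-122,0,0,0, -49,140,-122,0,0,0]'
cat > look.py <<'E'
import sys
from cell import manip
from h import *
import cv2
k=sys.argv[1]
s=manip.read_state();print(s['clock'],s['eef_pos'],s['eef_rot'],s['wrist_force'])
for n in sys.argv[2:]:
    p=manip.camera(n)
    im=cv2.cvtColor(p['img'],cv2.COLOR_RGB2BGR)
    for t in ['spare_dog_top','spare_dog_bush']:
        for r in manip.tip_of(t,p)[:3]:
            print(n,t,r['xy'],round(r['score'],2),'at z=69:',ray(p,r['xy'],69).round(1),'z51',ray(p,r['xy'],51).round(1))
    if n!='wrist':
        im=cv2.resize(im[110:305,140:400],None,fx=3,fy=3,interpolation=cv2.INTER_CUBIC)
    cv2.imwrite(f'pics/{n}{k}.png',im); print(n,p['origin'],p['orientation'])
E
python3 look.py 2 wrist scene top
```

```text
clock: 3.22
eef_pos: [498.7, 281.4, 192.7]
eef_rot: [-1.567, -0.007, -3.141]
wrist_force: [-0.8, 0.4, 0.2]
finger_gap: 0.4
3.2167 [498.72067831 281.39429628 192.66135541] [-1.56742488 -0.00703781 -3.14106422] [-0.76020703  0.36740705  0.17113265]
wrist spare_dog_top [252.6, 186.0] 0.57 at z=69: [503.6 283.4  69. ] z51 [499.3 283.5  51. ]
wrist spare_dog_bush [254.1, 181.7] 0.73 at z=69: [507.5 282.1  69. ] z51 [503.4 282.1  51. ]
wrist [571.29360013 280.83959506 348.96694255] [ 2.88858302e+00 -2.76079244e-03 -1.56968929e+00]
scene spare_dog_top [254.1, 194.6] 0.45 at z=69: [505.1 286.2  69. ] z51 [535.4 264.4  51. ]
scene spare_dog_bush [257.5, 199.6] 0.57 at z=69: [477.7 295.9  69. ] z51 [506.8 274.6  51. ]
scene [-218.03661689  806.28598046  498.38195275] [-2.02937433e+00  6.02534603e-04 -2.21474721e+00]
top spare_dog_top [245.6, 187.2] 0.45 at z=69: [501.2 291.5  69. ] z51 [504.1 291.6  51. ]
top spare_dog_bush [250.5, 184.2] 0.36 at z=69: [508.  280.1  69. ] z51 [511. 280.  51.]
top [ 335.38583917  283.53884074 1110.36127671] [-2.97221711e+00  7.17494719e-04 -1.58750686e+00]
```

View pics/wrist2.png

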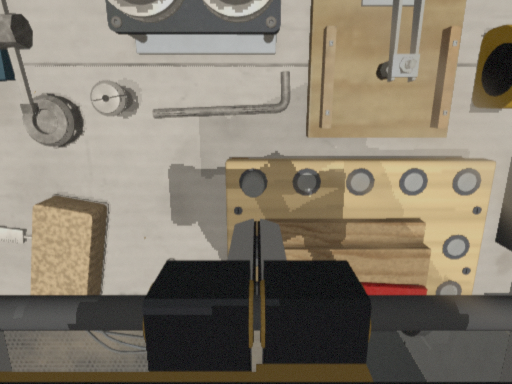

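View pics/scene2.png

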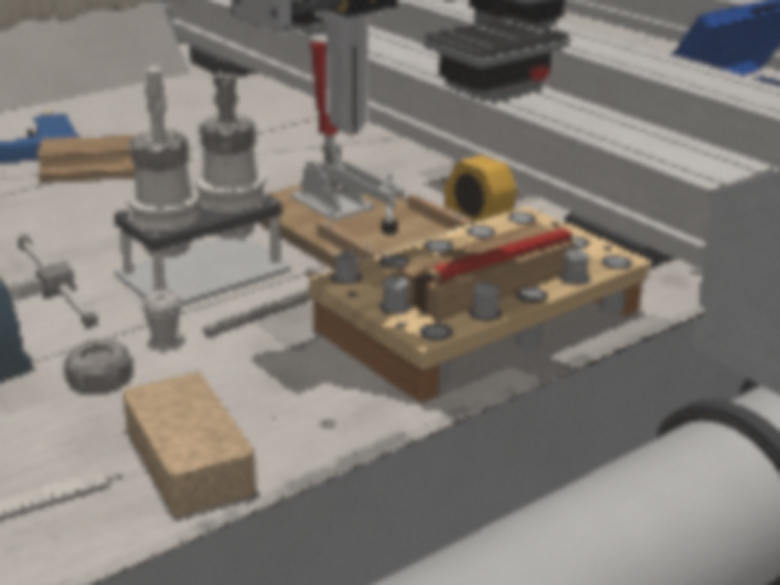

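The wrist view shows the spare dog's top at about (253,183), with the flush far-row dogs at (307,182), (360,182), (414,182) and (467,182). In the scene crop the raised dog is at the far-left corner and the fingers are above it.

Run:
```python
from cell import manip
from h import *
p=manip.camera('wrist');print(manip.read_state()['eef_pos'])
for u in [(253,183)]:print([ray(p,u,z).round(1) for z in (68,71)])
for u in [(307,182),(360,182),(414,182),(467,182)]:print(ray(p,u,51).round(1))
import cv2
im=cv2.cvtColor(p['img'],cv2.COLOR_RGB2BGR)[150:250,215:345]
im=cv2.convertScaleAbs(im,alpha=1.8)
cv2.imwrite('pics/w3c.png',cv2.resize(im,None,fx=6,fy=6,interpolation=cv2.INTER_CUBIC))
```

```text
[500.56164643 282.20653077 198.14805669]
[array([507.8, 284.5,  68. ]), array([508.4, 284.4,  71. ])]
[505.  233.4  51. ]
[505.1 183.1  51. ]
[505.1 131.9  51. ]
[505.2  81.6  51. ]
```

View pics/w3c.png

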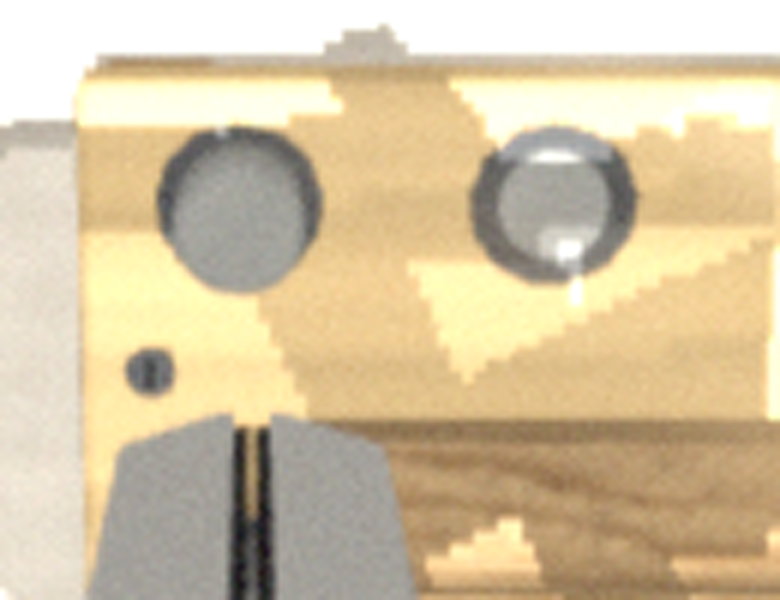

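```bash
python3 -m jog '[-1.5,20,-1.3,0,0,0, -1.5,45,-1.3,0,0,0, -1.5,70,-1.3,0,0,0, -1.5,88,-1.3,0,0,0, -1.5,96,-1.3,0,0,0, -1.5,96,-1.3,0,0,0, -1.5,96,-1.3,0,0,0, -1.5,96,-1.3,0,0,0]'; python3 look.py 4 wrist scene
python3 - <<'E'
import cv2
im=cv2.imread('pics/wrist4.png')[130:280,180:380]
cv2.imwrite('pics/w4c.png',cv2.resize(cv2.convertScaleAbs(im,alpha=1.8),None,fx=4,fy=4,interpolation=cv2.INTER_CUBIC))
E
```

```text
clock: 4.38
eef_pos: [502.5, 283.8, 102.9]
eef_rot: [-1.572, 0.002, -3.141]
wrist_force: [-0.2, 0.3, 0.1]
finger_gap: 0.4
4.3833 [502.51905888 283.75405079 102.93929544] [-1.57175444e+00  1.90680327e-03 -3.14114225e+00] [-0.24016977  0.28419849  0.1269665 ]
wrist spare_dog_top [255.3, 232.5] 0.86 at z=69: [499.8 283.5  69. ] z51 [492.8 283.5  51. ]
wrist spare_dog_bush [258.8, 217.8] 0.87 at z=69: [509.4 281.3  69. ] z51 [503.3 281.2  51. ]
wrist [573.68031287 282.51365623 259.87567157] [ 2.89753030e+00  1.55004686e-03 -1.56976995e+00]
scene spare_dog_top [256.6, 194.4] 0.5 at z=69: [502.3 280.6  69. ] z51 [532.5 258.5  51. ]
scene spare_dog_bush [204.2, 263.1] 0.43 at z=69: [326.5 528.5  69. ] z51 [349.3 516.8  51. ]
scene [-218.03661689  806.28598046  498.38195275] [-2.02937433e+00  6.02534603e-04 -2.21474721e+00]
```

View pics/w4c.png

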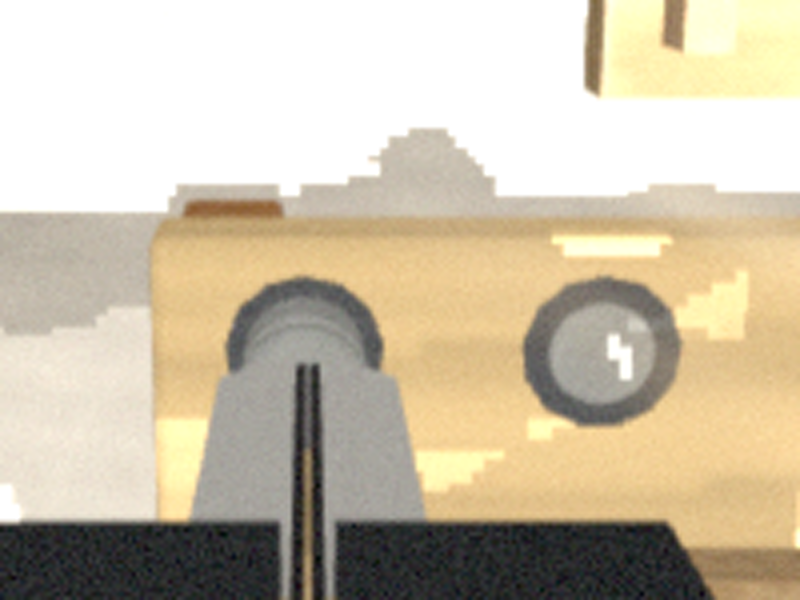

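View pics/scene4.png

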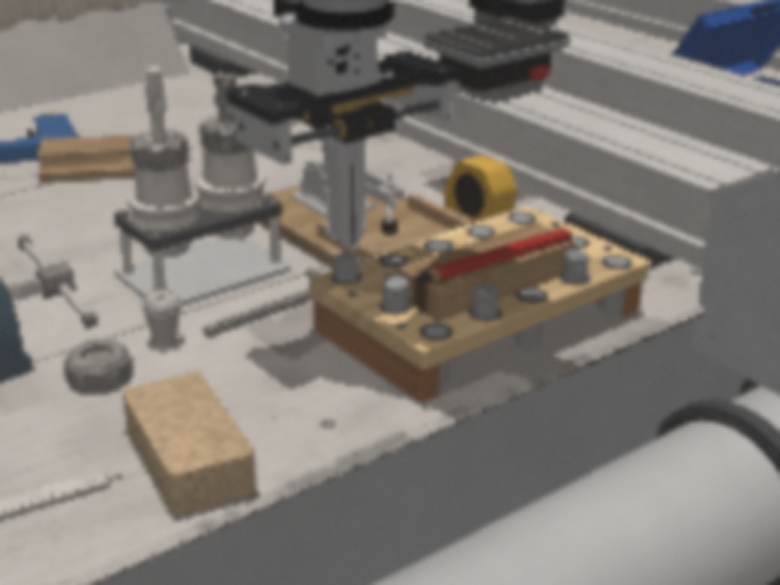

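The fingers are centred sideways on the dog (crop x about 308 against 305) and sit just above it, well clear of the pine piece. I'll go down slowly and watch the force.

```bash
python3 -m jog '[0,3,0,0,0,0, 0,6,0,0,0,0, 0,8,0,0,0,0, 0,10,0,0,0,0, 0,12,0,0,0,0, 0,14,0,0,0,0, 0,16,0,0,0,0, 0,16,0,0,0,0]'
```

```text
clock: 5.35
eef_pos: [501.8, 283.4, 85.1]
eef_rot: [-1.571, -0.0, -3.141]
wrist_force: [-0.5, 0.1, 0.5]
finger_gap: 0.3
```

```bash
python3 -m jog '[0,1,0,0,0,0, 0,2,0,0,0,0, 0,3,0,0,0,0, 0,4,0,0,0,0, 0,5,0,0,0,0, 0,6,0,0,0,0]'; python3 look.py 5 wrist scene;  python3 - <<'E'
import cv2
im=cv2.imread('pics/wrist5.png')[130:280,180:380]
cv2.imwrite('pics/w5c.png',cv2.resize(cv2.convertScaleAbs(im,alpha=1.8),None,fx=4,fy=4,interpolation=cv2.INTER_CUBIC))
E
```

```text
clock: 5.85
eef_pos: [501.9, 283.5, 79.4]
eef_rot: [-1.571, 0.0, -3.141]
wrist_force: [-1.7, -0.5, 4.4]
finger_gap: 0.6
5.85 [501.94558006 283.45295223  79.41785159] [-1.57087792e+00  1.57071379e-04 -3.14116259e+00] [-1.68352086 -0.49908834  4.36504171]
wrist spare_dog_top [257.3, 235.7] 0.48 at z=69: [506.5 282.   69. ] z51 [499.3 281.9  51. ]
wrist spare_dog_bush [257.7, 228.7] 0.67 at z=69: [510.5 281.7  69. ] z51 [503.7 281.7  51. ]
wrist [573.3766348  282.36174342 236.2311539 ] [ 2.89578171e+00  7.09072106e-04 -1.56978225e+00]
scene spare_dog_top [256.6, 198.6] 0.46 at z=69: [483.4 294.5  69. ] z51 [512.8 273.   51. ]
scene spare_dog_bush [251.7, 199.9] 0.49 at z=69: [484.8 308.1  69. ] z51 [514.2 287.2  51. ]
scene [-218.03661689  806.28598046  498.38195275] [-2.02937433e+00  6.02534603e-04 -2.21474721e+00]
```

View pics/w5c.png

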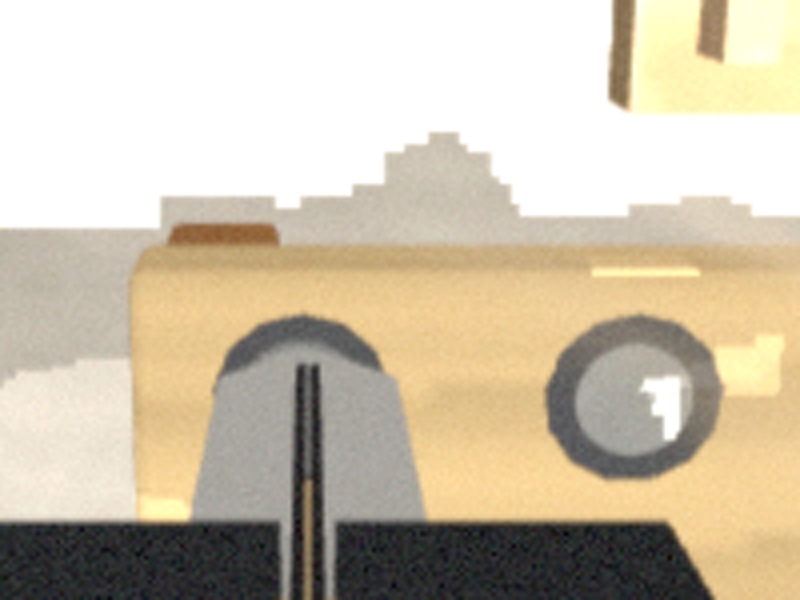

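View pics/scene5.png

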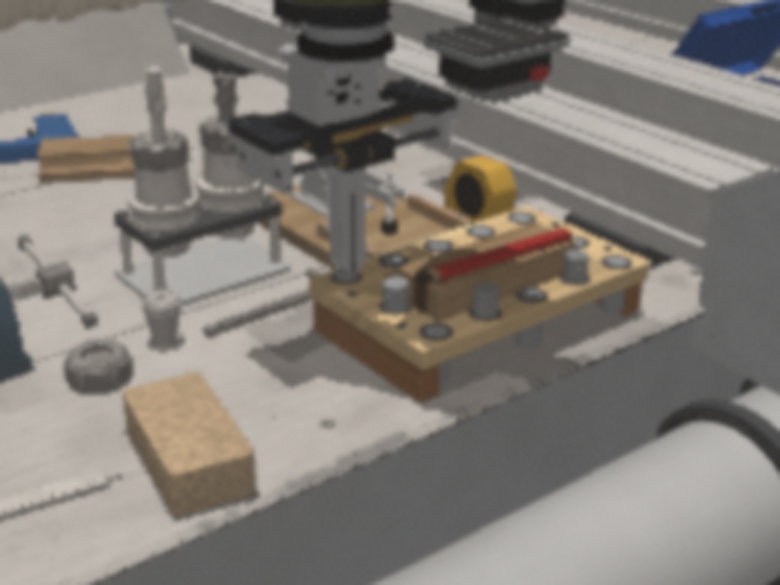

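The fingers are on the dog and pressing with 4.4 N, and the tips are at about z = 57.4. I'll continue in small steps.

```bash
python3 -m jog '[0,1,0,0,0,0, 0,2,0,0,0,0, 0,3,0,0,0,0, 0,4,0,0,0,0]'; python3 -m jog '[0,0.8,0,0,0,0, 0,1.6,0,0,0,0]'
```

```text
clock: 6.48
eef_pos: [501.9, 283.4, 75.4]
eef_rot: [-1.571, 0.0, -3.141]
wrist_force: [-1.5, -0.4, 4.1]
finger_gap: 0.5
clock: 6.65
eef_pos: [501.9, 283.4, 73.8]
eef_rot: [-1.571, 0.0, -3.141]
wrist_force: [-1.3, -0.7, 3.5]
finger_gap: 0.4
```

```bash
python3 -m jog '[0,0.4,0,0,0,0, 0,0.8,0,0,0,0]'; python3 -m jog '[0,0.3,0,0,0,0, 0,0.3,0,0,0,0]'
```

```text
clock: 6.82
eef_pos: [501.9, 283.4, 73.0]
eef_rot: [-1.571, 0.0, -3.141]
wrist_force: [-2.4, -1.5, 7.9]
finger_gap: 0.4
clock: 6.98
eef_pos: [501.9, 283.5, 73.1]
eef_rot: [-1.571, 0.0, -3.141]
wrist_force: [-1.9, -1.0, 6.7]
finger_gap: 0.6
```

```bash
python3 -m jog '[0,0.4,0,0,0,0, 0,0.4,0,0,0,0]'
```

```text
clock: 7.15
eef_pos: [502.0, 283.5, 73.0]
eef_rot: [-1.571, 0.0, -3.141]
wrist_force: [-4.1, -2.0, 10.4]
finger_gap: 0.5
```

The hand stops at z = 73.0 (tips at 51.0, the flush height) while the force rises, so the dog is on its stop. Now I'll take the hand straight up.

```bash
python3 -m jog '[0,-3,0,0,0,0, 0,-10,0,0,0,0, 0,-25,0,0,0,0, 0,-50,0,0,0,0, 0,-80,0,0,0,0, 0,-110,0,0,0,0, 0,-140,0,0,0,0, 0,-160,0,0,0,0, 0,-160,0,0,0,0, 0,-160,0,0,0,0]'; python3 look.py 6 wrist scene top;  python3 - <<'E'
import cv2
im=cv2.imread('pics/wrist6.png')[130:280,180:380]
cv2.imwrite('pics/w6c.png',cv2.resize(cv2.convertScaleAbs(im,alpha=1.8),None,fx=4,fy=4,interpolation=cv2.INTER_CUBIC))
E
```

```text
clock: 7.98
eef_pos: [502.1, 283.5, 233.3]
eef_rot: [-1.572, 0.002, -3.141]
wrist_force: [-0.5, 0.3, -0.1]
finger_gap: 0.5
7.9833 [502.06557808 283.52783237 233.30538635] [-1.57165599e+00  1.75156190e-03 -3.14112786e+00] [-0.5273078   0.30971953 -0.12793304]
wrist spare_dog_top [334.1, 237.5] 0.22 at z=69: [443.5 201.5  69. ] z51 [436.2 197.   51. ]
wrist spare_dog_bush [259.7, 179.5] 0.81 at z=69: [505.3 279.5  69. ] z51 [501.5 279.3  51. ]
wrist [573.26535177 282.31502507 390.20296446] [ 2.89736530e+00  1.48233991e-03 -1.56977005e+00]
scene spare_dog_bush [257.2, 201.7] 0.57 at z=69: [469.  303.2  69. ] z51 [497.8 282.1  51. ]
scene [-218.03661689  806.28598046  498.38195275] [-2.02937433e+00  6.02534603e-04 -2.21474721e+00]
top [ 335.38583917  283.53884074 1110.36127671] [-2.97221711e+00  7.17494719e-04 -1.58750686e+00]
```

View pics/wrist6.png

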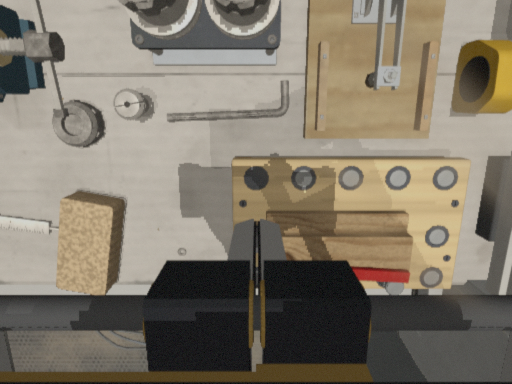

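View pics/scene6.png

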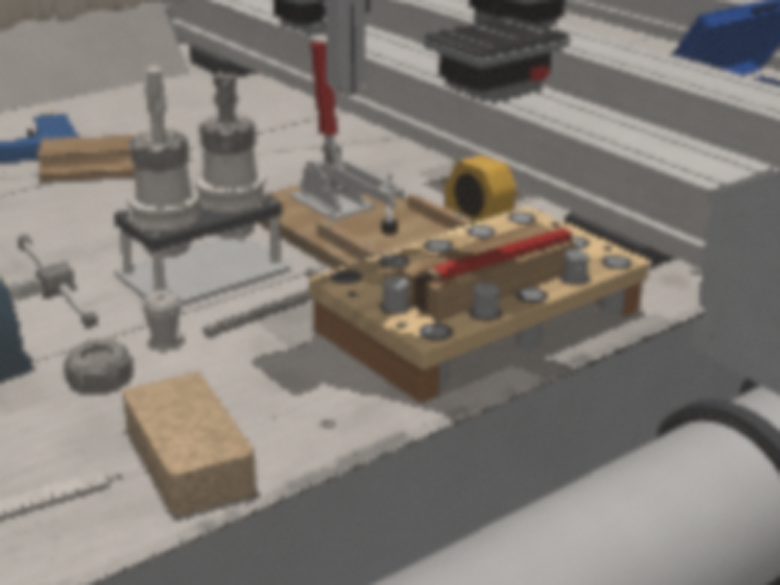

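In the scene crop the spare dog now lies flush at about (346,276). The end dog (397,293) and the near dogs (486,300 and 575,264) still stand raised, and the pine piece and pencil look unmoved. The hand is clear, so I'm handing in.

```bash
python3 -c "
from cell import manip
print(manip.sign_off())"
```

```text
the job is handed in; nothing more can be done
None
```

I pressed the spare dog (far row, left end, at about x 502, y 284 mm) straight down with the closed fingertips until it was flush. Then I lifted the hand about 160 mm clear and handed the job in at about 8 s.

- **Dog flush:** it slid at about 4 N. At tip height 51.0 mm, the flush height, the tips stopped going down and the force rose to 10.4 N, the highest reading I saw. After I lifted the hand, the scene picture showed it flush.
- **Other things:** the end dog and both near dogs still stood raised, and the pine piece, pencil and bystanders looked unmoved. I judged that by eye from the pictures and did not measure it.
- **Robot:** after the lift the wrist force was back to about 0, so the hand was touching nothing.
- **Disagreements:** the top, scene and wrist cameras put the dog up to about 3 mm apart, and I used a value between them. After pressing, the network made one weak report of the dog's top (score 0.22), at a spot on the pine piece. I took it as a false report.

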